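Paste tin home in its cradle, label to the front

TASK

The blue tin of lapping paste has been left half out of its cradle on the bench stand with its label turned away. With a fingertip push it gently fully home in the cradle, then roll its edge round with the fingertip, where it stands, until its label faces squarely out of the open front like its green neighbour's. The sheet metal dents easily, so keep the touch light, and leave the green tin, the file, the oil bottle and the hammer alone.

Things in the scene. Friction and masses are not known exactly. Their poses are not given: they have to be found in the camera images.
- stand: Fixed bench stand: aluminium plate with two U-shaped dark grey cradles (white floors), a green turf strip at its right end. Origin on the bench; the plate spans x -77 to +137 mm, y -205 to +175 mm, its level top (cradle floors included) 12 mm above the bench. +x points out of the cradles' open front, away from the robot (give or take the stand's yaw); +y to the left seen from the robot.
- cradle (a point): Centre of the blue tin's cradle, on its floor; axes as the stand's (+x out of the open front). Inner radius 51.5 mm round the back, 1.5 mm clear of the tin; walls 30 mm high, 7 mm thick; side walls straight to x +20 mm, then flaring outward 12 mm by x +45 mm; open in front and on top. Floor and walls are lined with slippery PTFE, friction about 0.06.
- home (a point): Where the centre of the blue tin's underside lies when the tin is fully home against the round back of its cradle (1 mm behind the cradle's centre, on its floor); axes as the stand's.
- tin: Blue sheet-metal tin, 100 mm diameter, 0.4 to 0.8 kg, too wide to grip. Origin: centre of its underside; z up; +x points through the middle of its label (white, 80 degrees wide, red stripe down its middle, red tab 12 mm wide folded 20 mm in over the lid's edge). Thin metal: a light touch of some 8 N is plenty, above 14 N it dents.
- tin_top (a point): On the tin's axis, 72 mm above its underside: top of the lid when fully on. The flat steel push-on lid (102 mm diameter, skirt 26 mm deep) sits tight and turns with the tin, but stands 0 to 14 mm higher than this, unmeasured: feel for it. Pressed near its edge with some 8 N, a slow fingertip takes the tin round with some slip (watch the label); under 3 N it mostly slips.
- label (a point): Middle of the blue tin's label, on the side wall 50 mm out along the tin's +x and 30 mm above its underside; axes as the tin's.
- small_tin: Bystander: green tin, 72 mm diameter, about 62 mm high, at home in the other cradle at stand x 0, y -35 mm, label to the front. Origin at the centre of its underside.
- file: Bystander: hand file with a light wooden handle, about 230 mm long along its x and 28 mm thick, lying on the turf strip of the stand. Origin at its underside.
- oil: Bystander: clear oil bottle with yellow label and red cap, 52 mm diameter, 150 mm high, on the bench. Origin at the centre of its underside.
- hammer: Bystander: hammer about 260 mm long lying on the bench. Origin at its underside.

How it is judged:
By the outcome, as a careful person would: the job done as asked, in the order asked, and still so for the second after the job is handed in, with the robot touching nothing.
It also fails if it takes over 72 s, if anything falls off the work surface, if the arm or the gripper's body presses on something with over 40 N, if the wrist force passes 120 N, or if a joint passes its speed limit or range.

ROBOT

A 6-joint arm with a two-finger parallel gripper is mounted at the origin on the work surface. World frame = base frame: x ahead of the robot, y to its left, z up, the work surface at z = 0. Lengths are in m, angles in rad, forces in N, time in s.
With the tool pointing down it reaches from about 0.35 to 0.85 m from the base axis. Payload 8.1 kg.
Tool frame: the origin (TCP) lies at the very end of the fingers, on their centre line; the grasp point (between the pads) lies 19 mm behind it; z points along the fingers, y is the line along which they close (so a half turn about z gives the same grasp; the last joint's range is limited). The gripper opens to 93 mm and grips with 3 to 60 N. Pads are 15 mm wide; open, the fingers measure 128 mm over their backs; the gripper's body (75 mm by 188 mm) begins 65 mm behind the grasp point.
Start: joints at [-1.271, 0.13, 1.488, -0, 1.523, -0.085], TCP at [0.225, -0.556, 0.219] pointing down, gripper open.
Joint ranges: [-2.96, 2.96], [-0.89, 2.26], [0.02, 2.5], [-1.34, 4.48], [0, 2.73], [-2.66, 2.66]. Speed limits (rad/s): [2.39, 2.39, 2.79, 3.14, 3.14, 3.14].

INTERFACE

Orientations are given as a 3x3 rotation matrix whose columns are the frame's x, y, z axes.
In Python, from cell import robot gives the robot as it stands. The module is installed in compiled form; this text tells all that it offers.
- The arm moves only by the shell command python3 -m jog 'ROWS' [FORCE]. ROWS is JSON, a list of rows, each an object with "dr": the turn, a rotation vector about the tool's x, y, z in degrees, a list of three; "translation": the shift along the tool's x, y, z in m, a list of three; "fingers": the finger opening in m, from 0 to 0.093. In form: [{"dr": [wx, wy, wz], "translation": [dx, dy, dz], "fingers": fingers}, ...]. A call has 1 to 20 rows; each row shifts and turns the commanded pose from where the row before left it, along the tool's axes as they then stand; what a row does not reach is not made up. A row lasts 1/10 s, in which the tool goes at most 50 mm and 8.59 degrees, less where a joint would pass 70% of its speed; a pose out of reach is approached as far as the arm can. A call with a gripper value outside its range is refused whole. The fingers move at their own pace and stop on an object; FORCE is the grip in N (left out, the last holds). Time passes only in rows, so rows that do not move let the fingers close. It gives the time, the measured TCP pose, the force, the opening and the grip force at its end, in the units of the state.
- robot.read_state(): the state, without advancing time (a new reading comes with each control period).
- robot.get_image(name): name is "scene" or "top"; returns (picture, depth): 400x640x3 uint8, red, green, blue; 400x640 float32, m along the optical axis (not along the pixel's ray), 0 where there is no reading.
- robot.camera_model(name): a dict with "fx", "fy", "cx", "cy" (pixels), "k1" (the pictures are not rectified: a ray, as slopes to the right and down, at radius r is drawn at 1 + k1 r^2 times it, then the intrinsics apply), "camera_from_world" (4x4, takes a point from world to camera coordinates). Camera axes: x right, y up, looking along -z (the intrinsics and any distortion apply to the point x, -y, -z); pixel columns grow to the right and rows downward; lengths in m; the calibration is good to about 2 mm. A picture is of the moment at which its call begins. camera_model takes no time and is no camera call.
- robot.finish_job(): hands the job in; it is judged then, once.
The state is a dict: "t": time; "qpos": joint angles; "joint_velocities": joint speeds; "tau": joint torques, N m; "position": TCP position; "ee_rot": TCP orientation; "contact_force": force on the tool from outside, world axes, zero at the start; "moment": the same for the moment, N m; "width": finger opening in m; "grip_force": force on a finger pad.
Only numpy, scipy, OpenCV 4.12 (cv2) and the standard library are available. Lean on these libraries where they do the work, as an engineer would, in place of code of your own. Each camera call takes 0.05 s, during which the arm holds its last target. There are 200 camera calls.

## Working session

There is one attempt and no reset: what is moved stays moved. The work goes in short steps, Python scripts to look and compute and a shell command to move; the robot and the scene stay as the last step left them, time stands still between calls to the robot, and variables do not carry over. Pictures are saved under pics/ and viewed, at most 10 in all, crops included, and the job is handed in when it is done.

```bash
mkdir -p pics; cat > h.py <<'E'
import numpy as np, cv2
from cell import robot
def img(n,save=None):
    p,d=robot.get_image(n)
    if save: cv2.imwrite('pics/'+save,p[:,:,::-1])
    return p,d
def world(n,d):
    "world point per pixel (400x640x3)"
    m=robot.camera_model(n); v,u=np.mgrid[0:400,0:640].astype(float)
    x0=(u-m['cx'])/m['fx']; y0=(v-m['cy'])/m['fy']; x,y=x0.copy(),y0.copy()
    for _ in range(20):
        f=1+m['k1']*(x*x+y*y); x,y=x0/f,y0/f
    T=np.linalg.inv(m['camera_from_world'])
    P=np.stack([x*d,-y*d,-d,np.ones_like(d)],-1)
    return (P@T.T)[...,:3]
E
python3 - <<'E'
from h import *
for n in('top','scene'):
    p,d=img(n,n+'0.png'); m=robot.camera_model(n); print(n,m['fx'],m['k1'],np.linalg.inv(m['camera_from_world'])[:3,3].round(3))
s=robot.read_state(); print(s['t'],s['position'],s['ee_rot'],s['contact_force'],s['width'])
E
```

```text
top 460.47350288383007 -0.018057471447315666 [ 0.359 -0.028  1.333]
scene 452.26723668506185 -0.0906866143923812 [ 0.997 -0.578  1.019]
0.1 [ 0.2250628  -0.55563569  0.21767219] [[ 9.26891128e-01  3.75329948e-01 -5.16401940e-04]
 [ 3.75330285e-01 -9.26889779e-01  1.58562021e-03]
 [ 1.16483071e-04 -1.66351859e-03 -9.99998610e-01]] [ 0.75135785  0.05058988 -0.4822822 ] 0.09290822810084363
```

View pics/top0.png

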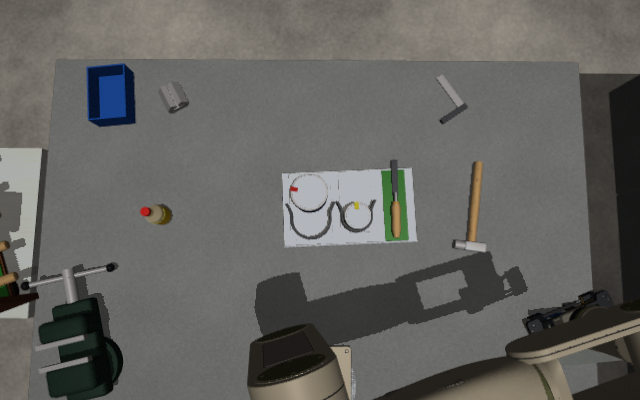

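View pics/scene0.png

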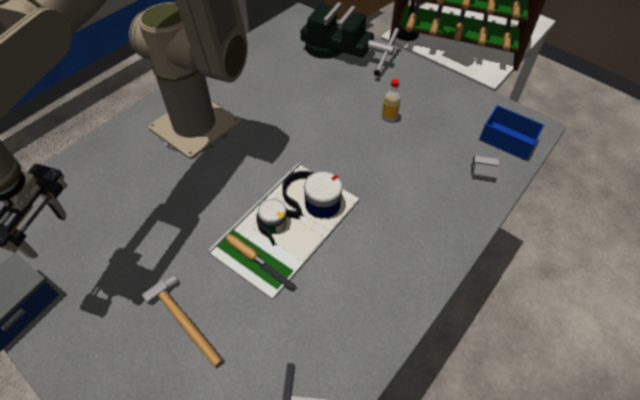

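The top view shows the blue tin at about (308,193), in front of its cradle (arc at about (310,222)). Its red tab is at (293,189), pointing left (+y), so it needs roughly -90°. The green tin is at (356,215) with its tab towards the front. The file handle is at (395,215).

```bash
cat >> h.py <<'E'
def ray_at(n,u,v,z):
    m=robot.camera_model(n); q=np.array([(u-m['cx'])/m['fx'],(v-m['cy'])/m['fy']]); x=q.copy()
    for _ in range(20): x=q/(1+m['k1']*(x@x))
    T=np.linalg.inv(m['camera_from_world']); r=T[:3,:3]@[x[0],-x[1],-1]; o=T[:3,3]
    return o+r*(z-o[2])/r[2]
E
python3 - <<'E'
from h import *
p,d=img('top'); W=world('top',d); z=W[...,2]
roi=np.zeros(z.shape,bool); roi[155:260,270:425]=1
m=(roi&(z>.006)&(d>0)).astype(np.uint8)
m=cv2.morphologyEx(m,cv2.MORPH_OPEN,np.ones((3,3)))
c=max(cv2.findContours(m,0,1)[0],key=cv2.contourArea)
print('bench z',np.median(z[270:300,560:600]),'plate z',np.median(z[225:240,345:375]))
# world-plane rectangle of the plate outline
w=np.array([ray_at('top',u,v,.012)[:2] for u,v in c[:,0]],np.float32)*1000
print(cv2.minAreaRect(w), cv2.boxPoints(cv2.minAreaRect(w)))
# lid
lm=roi&(z>.07)&(d>0); lm[:,335:]=0; L=W[lm]; print('lid',L.shape,np.median(L,0),L.min(0),L.max(0),np.percentile(L[:,2],[5,25,50,75,95]))
print(cv2.minEnclosingCircle((L[:,:2]*1000).astype(np.float32)))
P=p.astype(int); red=roi&(P[...,0]>P[...,1]+60)&(P[...,0]>P[...,2]+60); red[:,335:]=0
print('red',red.sum(),W[red].mean(0), np.argwhere(red).mean(0))
sm=roi&(z>.055)&(d>0); sm[:,:335]=0; sm[:,378:]=0; print('small',np.median(W[sm],0))
img2=cv2.resize(p[150:260,270:425,::-1],None,fx=5,fy=5,interpolation=cv2.INTER_CUBIC); cv2.imwrite('pics/crop1.png',img2)
E
```

```text
bench z 7.562412327077883e-05 plate z 0.01303722840810917
((511.10760498046875, -100.65426635742188), (240.1478271484375, 379.3236389160156), 3.05751633644104) [[ 381.08835   82.33303]
 [ 401.3209  -296.45065]
 [ 641.12683 -283.64157]
 [ 620.8943    95.14212]]
lid (1115, 3) [0.52992863 0.01033331 0.09417525] [ 0.47959969 -0.03879863  0.07077915] [0.58046242 0.06249111 0.10213132] [0.08983936 0.09260522 0.09417525 0.09586488 0.09812813]
((530.3645629882812, 11.196009635925293), 51.403770446777344)
red 26 [0.53605121 0.05250824 0.09424909] [188.73076923 293.46153846]
small [ 0.46809965 -0.12181632  0.07364937]
```

View pics/crop1.png

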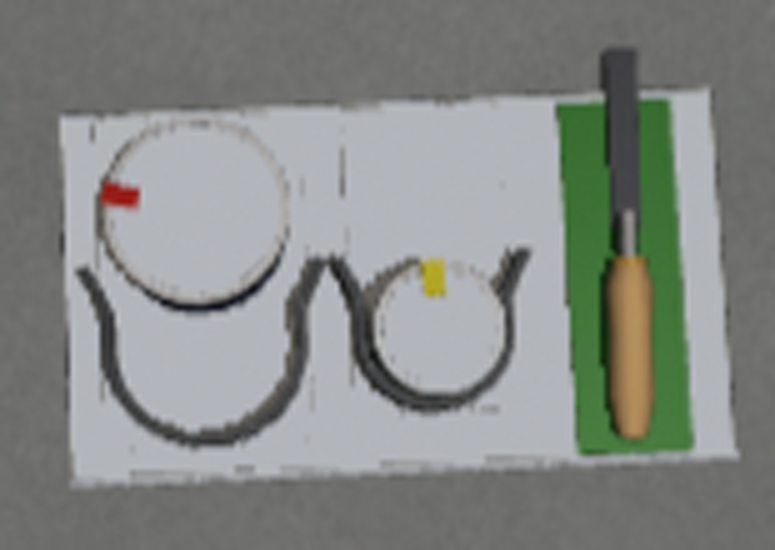

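The crop shows the blue tin clear in front of its cradle, touching nothing yet, with its tab at about (122,195) pointing left. The cradle is round at the bottom, about (205,440), and the small tin sits in place. Next I fit the cradle.

```bash
python3 - <<'E'
from h import *
from scipy.optimize import least_squares
th=np.radians(3.06); ex=np.array([np.cos(th),np.sin(th)]); ey=np.array([-ex[1],ex[0]]); O=np.array([.467,-.088])
acc=[]
for _ in range(2):
    p,d=img('top'); W=world('top',d); P=p.astype(int)
    m=(P.max(2)<110)&(d>0)&(W[...,2]>.034)&(W[...,2]<.052); m[:,:280]=0; m[:,338:]=0; m[:195]=0; m[250:]=0
    for v,u in np.argwhere(m):
        w=ray_at('top',u,v,.042)[:2]-O; acc.append([w@ex,w@ey])
A=np.array(acc); print(len(A),A.min(0),A.max(0))
B=A[A[:,0]<0.0]
f=lambda c:np.hypot(B[:,0]-c[0],B[:,1]-c[1])-.055
r=least_squares(f,[0,.06],loss='soft_l1',f_scale=.003); c=r.x
print('cradle stand',c,'resid',np.sqrt(np.mean(f(c)**2)),'world',O+c[0]*ex+c[1]*ey)
S=A[(A[:,0]>0)&(A[:,0]<.018)]; l=S[S[:,1]>c[1]];q=S[S[:,1]<c[1]]; print('walls',l[:,1].mean(),q[:,1].mean(),(l[:,1].mean()+q[:,1].mean())/2)
h=O+(c[0]-.001)*ex+c[1]*ey
t=np.array([.5303,.0110]); print('home',h,'tin in stand rel cradle',[(t-O)@ex-c[0],(t-O)@ey-c[1]])
lab=np.array([.5361,.0525])-t; print('tab dir rel stand deg',np.degrees(np.arctan2(lab@ey,lab@ex)))
E
```

```text
494 [-0.05740848  0.01824753] [0.04388918 0.1623224 ]
cradle stand [0.00012871 0.09516936] resid 0.0020293020560532534 world [0.46204823 0.00704054]
walls 0.14927703025404693 0.040860763370876046 0.09506889681246149
home [0.46104965 0.00698715] tin in stand rel cradle [np.float64(0.0683658220577047), np.float64(0.0003104245042871018)]
tab dir rel stand deg 78.98393086547401
```

```bash
cat >> h.py <<'E'
th=np.radians(3.06); ex=np.array([np.cos(th),np.sin(th),0]); ey=np.array([-ex[1],ex[0],0]); ez=np.array([0,0,1.])
C=np.array([.4620,.0070,.012])   # cradle centre
def rep(target=None):
    "TCP in cradle axes (mm); offset to target (cradle axes, mm) in tool axes"
    s=robot.read_state(); R=np.array(s['ee_rot']); S=np.stack([ex,ey,ez])
    q=S@(np.array(s['position'])-C)*1000
    print('t',round(s['t'],2),'tcp',q.round(2),'F',(S@np.array(s['contact_force'])).round(2),'w',s['width'])
    if target is not None: print('tool shift mm',(R.T@S.T@(np.array(target)-q)).round(2))
    print('tool in stand axes',(S@R).round(3).tolist())
E
python3 -m jog '[{"dr":[0,0,0],"translation":[0.034,-0.0225,0],"fingers":0},{"dr":[0,0,0],"translation":[0.034,-0.0225,0],"fingers":0},{"dr":[0,0,0],"translation":[0.034,-0.0225,0],"fingers":0},{"dr":[0,0,0],"translation":[0.034,-0.0225,0],"fingers":0},{"dr":[0,0,0],"translation":[0.034,-0.0225,0],"fingers":0},{"dr":[0,0,0],"translation":[0.034,-0.0225,0],"fingers":0},{"dr":[0,0,0],"translation":[0.034,-0.0225,0],"fingers":0},{"dr":[0,0,0],"translation":[0.034,-0.0225,0],"fingers":0},{"dr":[0,0,0],"translation":[0.034,-0.0225,0],"fingers":0},{"dr":[0,0,0],"translation":[0.034,-0.0225,0],"fingers":0},{"dr":[0,0,0],"translation":[0.034,-0.0225,0],"fingers":0},{"dr":[0,0,0],"translation":[0.034,-0.0225,0],"fingers":0},{"dr":[0,0,0],"translation":[0.034,-0.0225,0],"fingers":0},{"dr":[0,0,0],"translation":[0.034,-0.0225,0],"fingers":0},{"dr":[0,0,0],"translation":[0.034,-0.0225,0],"fingers":0},{"dr":[0,0,0],"translation":[0.034,-0.0225,0],"fingers":0},{"dr":[0,0,0],"translation":[0.034,-0.0225,0],"fingers":0},{"dr":[0,0,6.3],"translation":[0,0,0],"fingers":0},{"dr":[0,0,6.3],"translation":[0,0,0],"fingers":0},{"dr":[0,0,6.3],"translation":[0,0,0],"fingers":0}]' 10
python3 -c "
from h import *
rep([160,0,150])"
```

```text
t: 2.25
position: [0.6174, 0.016, 0.2182]
ee_rot: [[0.999, 0.051, -0.001], [0.051, -0.999, 0.0], [-0.001, -0.0, -1.0]]
contact_force: [-0.9, -0.2, -0.4]
width: 0.0006
grip_force: 0.0
t 2.25 tcp [155.65   0.67 206.16] F [-0.95 -0.14 -0.36] w 0.0005633858471261125
tool shift mm [ 4.4   0.66 56.16]
tool in stand axes [[1.0, -0.002, -0.001], [-0.002, -1.0, 0.0], [-0.001, -0.0, -1.0]]
```

```bash
python3 -m jog '[{"dr":[0,0,0],"translation":[0,0,0.029],"fingers":0},{"dr":[0,0,0],"translation":[0,0,0.029],"fingers":0},{"dr":[0,0,0],"translation":[0,0,0.029],"fingers":0},{"dr":[0,0,0],"translation":[0,0,0.029],"fingers":0},{"dr":[0,0,0],"translation":[0,0,0.029],"fingers":0},{"dr":[0,0,0],"translation":[0,0,0.029],"fingers":0},{"dr":[0,-5,0],"translation":[0,0,0],"fingers":0},{"dr":[0,-5,0],"translation":[0,0,0],"fingers":0},{"dr":[0,0,0],"translation":[0,0,0],"fingers":0}]'
python3 -c "
from h import *
rep([130,0,30])"
```

```text
t: 3.15
position: [0.6173, 0.0154, 0.0425]
ee_rot: [[0.983, 0.055, -0.178], [0.054, -0.998, -0.01], [-0.178, -0.0, -0.984]]
contact_force: [0.5, 0.2, 0.4]
width: 0.0006
grip_force: 0.0
t 3.15 tcp [1.5553e+02 9.0000e-02 3.0460e+01] F [0.52 0.16 0.36] w 0.0006338216981961963
tool shift mm [-25.04   0.05   5.  ]
tool in stand axes [[0.984, 0.002, -0.178], [0.002, -1.0, -0.0], [-0.178, -0.0, -0.984]]
```

```bash
python3 -m jog '[{"dr":[0,0,0],"translation":[-0.0049,0,0.0009],"fingers":0},{"dr":[0,0,0],"translation":[-0.0049,0,0.0009],"fingers":0},{"dr":[0,0,0],"translation":[-0.0049,0,0.0009],"fingers":0},{"dr":[0,0,0],"translation":[-0.0049,0,0.0009],"fingers":0},{"dr":[0,0,0],"translation":[-0.00196,0,0.00036],"fingers":0},{"dr":[0,0,0],"translation":[-0.00098,0,0.00018],"fingers":0},{"dr":[0,0,0],"translation":[-0.00098,0,0.00018],"fingers":0},{"dr":[0,0,0],"translation":[-0.00098,0,0.00018],"fingers":0},{"dr":[0,0,0],"translation":[-0.00098,0,0.00018],"fingers":0},{"dr":[0,0,0],"translation":[-0.00098,0,0.00018],"fingers":0},{"dr":[0,0,0],"translation":[-0.00098,0,0.00018],"fingers":0},{"dr":[0,0,0],"translation":[-0.00098,0,0.00018],"fingers":0},{"dr":[0,0,0],"translation":[-0.00098,0,0.00018],"fingers":0},{"dr":[0,0,0],"translation":[-0.00098,0,0.00018],"fingers":0},{"dr":[0,0,0],"translation":[-0.00098,0,0.00018],"fingers":0},{"dr":[0,0,0],"translation":[-0.00098,0,0.00018],"fingers":0},{"dr":[0,0,0],"translation":[-0.00098,0,0.00018],"fingers":0}]'
cat >> h.py <<'E'
def tin():
    p,d=img('top'); W=world('top',d); P=p.astype(int); S=np.stack([ex,ey,ez])
    Q=(W-C)@S.T*1000; near=(d>0)&(np.abs(Q[...,1])<75)&(Q[...,0]>-70)&(Q[...,0]<140)
    red=near&(P[...,0]>P[...,1]+60)&(P[...,0]>P[...,2]+60)&(Q[...,2]>60)&(Q[...,2]<100)
    r=Q[red]; print('tab',red.sum(),r.mean(0).round(1),'lidz',np.median(Q[near&(Q[...,2]>70)&(Q[...,2]<95)][:,2]).round(1))
    L=Q[near&(Q[...,2]>72)&(Q[...,2]<92)]; print('lid box',L.min(0).round(1)[:2],L.max(0).round(1)[:2])
    return p,Q,r
E
python3 -c "
from h import *
rep();tin()"
```

```text
t: 4.85
position: [0.5835, 0.0135, 0.0444]
ee_rot: [[0.983, 0.055, -0.173], [0.054, -0.998, -0.01], [-0.174, 0.0, -0.985]]
contact_force: [0.5, 0.6, -0.4]
width: 0.0004
grip_force: 0.2
t 4.85 tcp [ 1.217e+02 -3.000e-02  3.244e+01] F [ 0.55  0.59 -0.41] w 0.00038658658773650157
tool in stand axes [[0.985, 0.001, -0.174], [0.001, -1.0, -0.0], [-0.174, 0.0, -0.985]]
tab 0 [nan nan nan] lidz 82.5
lid box [ 89.  -26.4] [127.3  33.7]h.py:34: RuntimeWarning: Mean of empty slice.
  r=Q[red]; print('tab',red.sum(),r.mean(0).round(1),'lidz',np.median(Q[near&(Q[...,2]>70)&(Q[...,2]<95)][:,2]).round(1))
  ret = um.true_divide(
```

```bash
python3 -m jog '[{"dr":[0,0,0],"translation":[-0.00256,0,0.0005],"fingers":0},{"dr":[0,0,0],"translation":[-0.00256,0,0.0005],"fingers":0},{"dr":[0,0,0],"translation":[-0.00256,0,0.0005],"fingers":0},{"dr":[0,0,0],"translation":[-0.00256,0,0.0005],"fingers":0},{"dr":[0,0,0],"translation":[-0.00256,0,0.0005],"fingers":0},{"dr":[0,0,0],"translation":[-0.00256,0,0.0005],"fingers":0},{"dr":[0,0,0],"translation":[-0.00256,0,0.0005],"fingers":0},{"dr":[0,0,0],"translation":[-0.00256,0,0.0005],"fingers":0},{"dr":[0,0,0],"translation":[-0.00256,0,0.0005],"fingers":0},{"dr":[0,0,0],"translation":[-0.00256,0,0.0005],"fingers":0}]'
python3 -c "
from h import *
rep();img('scene','s1.png')"
```

```text
t: 5.9
position: [0.5573, 0.0121, 0.0439]
ee_rot: [[0.983, 0.055, -0.173], [0.054, -0.998, -0.01], [-0.174, -0.0, -0.985]]
contact_force: [0.3, -0.4, 0.6]
width: 0.0003
grip_force: 0.4
t 5.9 tcp [95.47  0.   31.92] F [ 0.31 -0.37  0.56] w 0.0002602925181159969
tool in stand axes [[0.985, 0.002, -0.174], [0.002, -1.0, -0.0], [-0.174, -0.0, -0.985]]
```

View pics/s1.png

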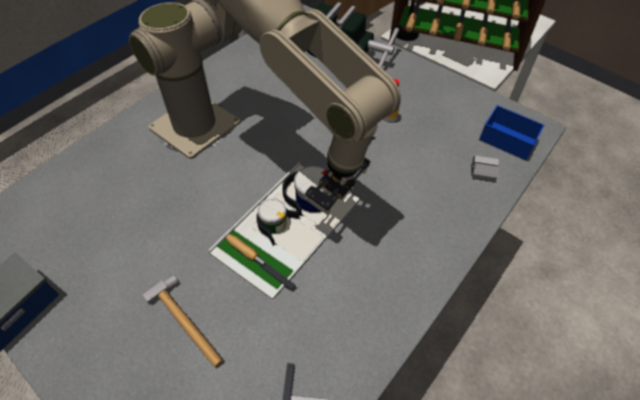

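The tin, at about (308,190), is moving into the cradle with the gripper in front of it at (335,180). Force is at noise level, so I keep pushing and slow down near the end.

```bash
python3 -m jog '[{"dr":[0,0,0],"translation":[-0.00256,0,0.0005],"fingers":0},{"dr":[0,0,0],"translation":[-0.00256,0,0.0005],"fingers":0},{"dr":[0,0,0],"translation":[-0.00256,0,0.0005],"fingers":0},{"dr":[0,0,0],"translation":[-0.00256,0,0.0005],"fingers":0},{"dr":[0,0,0],"translation":[-0.00256,0,0.0005],"fingers":0},{"dr":[0,0,0],"translation":[-0.00256,0,0.0005],"fingers":0},{"dr":[0,0,0],"translation":[-0.00256,0,0.0005],"fingers":0},{"dr":[0,0,0],"translation":[-0.00256,0,0.0005],"fingers":0},{"dr":[0,0,0],"translation":[-0.00256,0,0.0005],"fingers":0},{"dr":[0,0,0],"translation":[-0.00256,0,0.0005],"fingers":0},{"dr":[0,0,0],"translation":[-0.00148,0,0.0003],"fingers":0},{"dr":[0,0,0],"translation":[-0.00148,0,0.0003],"fingers":0},{"dr":[0,0,0],"translation":[-0.00148,0,0.0003],"fingers":0},{"dr":[0,0,0],"translation":[-0.00148,0,0.0003],"fingers":0}]'
python3 -c "
from h import *
rep()"
```

```text
t: 7.35
position: [0.5254, 0.0103, 0.0433]
ee_rot: [[0.983, 0.055, -0.173], [0.054, -0.998, -0.01], [-0.174, -0.0, -0.985]]
contact_force: [0.7, -0.2, 0.2]
width: 0.0001
grip_force: 0.3
t 7.35 tcp [ 6.346e+01 -4.000e-02  3.129e+01] F [ 0.65 -0.25  0.25] w 8.663489401975627e-05
tool in stand axes [[0.985, 0.002, -0.174], [0.002, -1.0, -0.0], [-0.174, -0.0, -0.985]]
```

```bash
python3 -m jog '[{"dr":[0,0,0],"translation":[-0.001,0,0.0002],"fingers":0},{"dr":[0,0,0],"translation":[-0.001,0,0.0002],"fingers":0},{"dr":[0,0,0],"translation":[-0.001,0,0.0002],"fingers":0},{"dr":[0,0,0],"translation":[-0.001,0,0.0002],"fingers":0}]'; for i in 1; do python3 -m jog '[{"dr":[0,0,0],"translation":[-0.0005,0,0.0001],"fingers":0},{"dr":[0,0,0],"translation":[-0.0005,0,0.0001],"fingers":0}]'|grep -A0 force; done
python3 -c "
from h import *
rep()"
```

```text
t: 7.75
position: [0.5213, 0.0101, 0.0432]
ee_rot: [[0.983, 0.055, -0.173], [0.054, -0.998, -0.01], [-0.174, 0.0, -0.985]]
contact_force: [0.3, 0.0, 0.1]
width: 0.0009
grip_force: 0.2
contact_force: [1.4, -0.1, 0.3]
--
grip_force: 0.8
t 7.95 tcp [58.49 -0.12 31.19] F [ 1.4  -0.22  0.28] w 0.0004674282485789249
tool in stand axes [[0.985, 0.001, -0.173], [0.001, -1.0, -0.0], [-0.173, 0.0, -0.985]]
```

```bash
python3 -m jog '[{"dr":[0,0,0],"translation":[-0.0005,0,0.0001],"fingers":0}]'|grep contact;python3 -m jog '[{"dr":[0,0,0],"translation":[-0.0005,0,0.0001],"fingers":0}]'|grep contact;python3 -m jog '[{"dr":[0,0,0],"translation":[-0.0005,0,0.0001],"fingers":0}]'|grep contact
python3 -c "
from h import *
rep()"
```

```text
contact_force: [1.8, -0.2, -1.7]
contact_force: [4.4, 0.4, -1.0]
contact_force: [6.5, 0.6, -1.0]
t 8.25 tcp [58.15 -0.13 31.55] F [ 6.55  0.27 -0.98] w 0.00047301782924250854
tool in stand axes [[0.985, 0.001, -0.171], [0.001, -1.0, -0.0], [-0.171, 0.0, -0.985]]
```

```bash
python3 -m jog '[{"dr":[0,0,0],"translation":[0.003,0,0],"fingers":0},{"dr":[0,0,0],"translation":[0.01,0,0],"fingers":0},{"dr":[0,0,0],"translation":[0.02,0,0],"fingers":0},{"dr":[0,0,0],"translation":[0.02,0,0],"fingers":0},{"dr":[0,5,0],"translation":[0,0,-0.02],"fingers":0},{"dr":[0,5,0],"translation":[0,0,-0.04],"fingers":0},{"dr":[0,0,0],"translation":[0,0,-0.04],"fingers":0},{"dr":[0,0,0],"translation":[-0.02,0.045,0],"fingers":0},{"dr":[0,0,0],"translation":[-0.02,0.045,0],"fingers":0},{"dr":[0,0,0],"translation":[-0.02,0.045,0],"fingers":0},{"dr":[0,0,0],"translation":[0,0.045,0],"fingers":0},{"dr":[0,0,0],"translation":[0,0.045,0],"fingers":0},{"dr":[0,0,0],"translation":[0,0,0],"fingers":0}]'
python3 - <<'E'
from h import *
rep(); p,Q,r=tin()
cv2.imwrite('pics/c2.png',cv2.resize(p[140:260,240:400,::-1],None,fx=5,fy=5,interpolation=cv2.INTER_CUBIC))
E
```

```text
t: 9.55
position: [0.53, -0.22, 0.1334]
ee_rot: [[0.999, 0.05, -0.0], [0.05, -0.999, -0.002], [-0.0, 0.002, -1.0]]
contact_force: [-0.0, -0.4, 0.2]
width: 0.0001
grip_force: 0.0
t 9.55 tcp [  55.74 -230.35  121.42] F [-0.02 -0.37  0.16] w 0.00010660310491394237
tool in stand axes [[1.0, -0.003, -0.0], [-0.003, -1.0, -0.002], [-0.0, 0.002, -1.0]]
tab 30 [ 7.  40.5 82.9] lidz 82.3
lid box [-51.2 -49.6] [49.5 50.6]
```

View pics/c2.png

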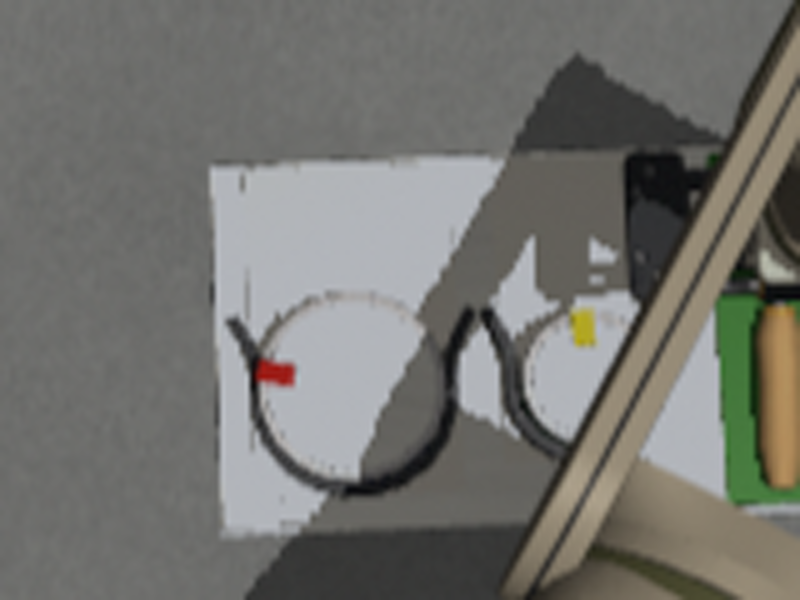

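The tin is home: lid box centre is (-1, 0.5) in the cradle axes, and the tab at crop (275,372) sits at about +79°. The lid top is at about 82.5 mm above the floor. Now I move over the lid's right edge.

```bash
python3 -m jog '[{"dr":[0,0,0],"translation":[-0.0063,-0.0402,0],"fingers":0},{"dr":[0,0,0],"translation":[-0.0063,-0.0402,0],"fingers":0},{"dr":[0,0,0],"translation":[-0.0063,-0.0402,0],"fingers":0},{"dr":[0,0,0],"translation":[-0.0063,-0.0402,0],"fingers":0},{"dr":[0,0,0],"translation":[-0.0063,-0.0402,0],"fingers":0},{"dr":[0,0,-8],"translation":[0,0,0.003],"fingers":0},{"dr":[0,0,-8],"translation":[0,0,0.003],"fingers":0},{"dr":[0,0,-8],"translation":[0,0,0.003],"fingers":0},{"dr":[0,0,-8],"translation":[0,0,0.003],"fingers":0},{"dr":[0,0,-8],"translation":[0,0,0.003],"fingers":0},{"dr":[0,0,-8],"translation":[0,0,0.003],"fingers":0},{"dr":[0,0,-8],"translation":[0,0,0.003],"fingers":0},{"dr":[0,0,-8],"translation":[0,0,0.003],"fingers":0},{"dr":[0,0,-8],"translation":[0,0,0],"fingers":0},{"dr":[0,0,-8],"translation":[0,0,0],"fingers":0},{"dr":[0,0,-8],"translation":[0,0,0],"fingers":0},{"dr":[0,0,-8],"translation":[0,0,0],"fingers":0},{"dr":[0,0,-8],"translation":[0,0,0],"fingers":0},{"dr":[0,0,-8],"translation":[0,0,0],"fingers":0},{"dr":[0,0,-8],"translation":[0,0,0],"fingers":0}]'
python3 -m jog '[{"dr":[0,0,-8],"translation":[0,0,0],"fingers":0},{"dr":[0,0,-2],"translation":[0,0,0],"fingers":0},{"dr":[0,0,0],"translation":[0,0,0],"fingers":0}]' >/dev/null
python3 -c "
from h import *
rep([23.4,-29.1,88]); print(robot.read_state()['qpos'])"
```

```text
t: 11.6
position: [0.4875, -0.0145, 0.1092]
ee_rot: [[-0.553, 0.833, -0.001], [0.833, 0.553, 0.001], [0.001, -0.001, -1.0]]
contact_force: [-0.6, 0.6, 0.1]
width: 0.0005
grip_force: 0.0
t 11.9 tcp [ 24.33 -22.96  97.21] F [ 0.11 -0.13  0.23] w 0.0005462381250426673
tool shift mm [-4.1  -4.67  9.21]
tool in stand axes [[-0.645, 0.764, -0.001], [0.764, 0.645, 0.001], [0.001, -0.0, -1.0]]
[-1.35392220e-01 -9.39604175e-02  1.91919172e+00  3.15676952e-04
  1.31745737e+00 -8.90233229e-01]
```

```bash
python3 -m jog '[{"dr":[0,0,0],"translation":[-0.0041,-0.0047,0.006],"fingers":0},{"dr":[0,0,0],"translation":[0,0,0.004],"fingers":0},{"dr":[0,0,0],"translation":[0,0,0.001],"fingers":0},{"dr":[0,0,0],"translation":[0,0,0.001],"fingers":0},{"dr":[0,0,0],"translation":[0,0,0],"fingers":0}]'|grep contact
for i in 1 2 3 ; do :; done
python3 -m jog '[{"dr":[0,0,0],"translation":[0,0,0.0005],"fingers":0},{"dr":[0,0,0],"translation":[0,0,0.0005],"fingers":0}]'|grep contact
python3 -m jog '[{"dr":[0,0,0],"translation":[0,0,0.0005],"fingers":0},{"dr":[0,0,0],"translation":[0,0,0.0005],"fingers":0}]'|grep contact
python3 -c "
from h import *
rep([23.4,-29.1,82.5])"
```

```text
contact_force: [0.2, -0.3, 0.4]
contact_force: [0.3, 0.3, 0.2]
contact_force: [-0.2, 0.2, 0.6]
t 12.8 tcp [ 23.7  -30.28  83.51] F [-0.23  0.25  0.64] w 0.00018459486090616087
tool shift mm [1.09 0.53 1.01]
tool in stand axes [[-0.644, 0.765, 0.0], [0.765, 0.644, -0.0], [-0.0, 0.0, -1.0]]
```

```bash
python3 -m jog '[{"dr":[0,0,0],"translation":[0.0005,0,0.0005],"fingers":0},{"dr":[0,0,0],"translation":[0.0005,0,0],"fingers":0}]'|grep contact
python3 -m jog '[{"dr":[0,0,0],"translation":[0,0,0.0005],"fingers":0},{"dr":[0,0,0],"translation":[0,0,0],"fingers":0}]'|grep contact
python3 -c "
from h import *
rep()"
```

```text
contact_force: [-0.0, 0.7, -0.1]
contact_force: [0.2, -0.3, 1.9]
t 13.2 tcp [ 23.25 -29.56  82.78] F [ 0.23 -0.29  1.88] w 0.0005477566232728884
tool in stand axes [[-0.644, 0.765, 0.001], [0.765, 0.644, -0.0], [-0.0, 0.0, -1.0]]
```

```bash
python3 -m jog '[{"dr":[0,0,0],"translation":[0,0,0.0005],"fingers":0},{"dr":[0,0,0],"translation":[0,0,0],"fingers":0}]'|grep contact
python3 -m jog '[{"dr":[0,0,0],"translation":[0,0,0.0005],"fingers":0},{"dr":[0,0,0],"translation":[0,0,0],"fingers":0}]'|grep contact
python3 -c "
from h import *
rep()"
```

```text
contact_force: [-0.2, -0.3, 4.6]
contact_force: [0.2, 0.4, 6.9]
t 13.6 tcp [ 23.93 -29.71  82.55] F [0.2  0.38 6.88] w 0.0005875528734952201
tool in stand axes [[-0.644, 0.765, 0.002], [0.765, 0.644, -0.0], [-0.002, 0.001, -1.0]]
```

```bash
python3 -m jog '[{"dr":[0,0,3],"translation":[0.00005,-0.002,0.0001],"fingers":0},{"dr":[0,0,3],"translation":[0.00005,-0.002,0.0001],"fingers":0},{"dr":[0,0,3],"translation":[0.00005,-0.002,0],"fingers":0},{"dr":[0,0,3],"translation":[0.00005,-0.002,0],"fingers":0},{"dr":[0,0,3],"translation":[0.00005,-0.002,0],"fingers":0}]'|grep contact
python3 - <<'E'
from h import *
rep([-1+38*np.cos(np.radians(-65)),38*np.sin(np.radians(-65)),82]); tin()
E
```

```text
contact_force: [1.2, 0.3, 6.2]
t 14.1 tcp [ 16.15 -35.02  82.63] F [1.2  0.23 6.15] w 0.0007881055595094038
tool shift mm [ 0.99 -0.74  0.62]
tool in stand axes [[-0.422, 0.907, 0.004], [0.907, 0.422, -0.0], [-0.002, 0.003, -1.0]]
tab 4 [11.5 33.4 85. ] lidz 82.7
lid box [-51.2 -45.1] [15.6 43.5]
```

```bash
python3 -m jog '[{"dr":[0,0,3],"translation":[0.0002,-0.002,0.0001],"fingers":0},{"dr":[0,0,3],"translation":[0.0002,-0.002,0.0001],"fingers":0},{"dr":[0,0,3],"translation":[0.0002,-0.002,0],"fingers":0},{"dr":[0,0,3],"translation":[0.0002,-0.002,0],"fingers":0},{"dr":[0,0,3],"translation":[0.0002,-0.002,0],"fingers":0}]'|grep contact
python3 - <<'E'
from h import *
rep([-1+38*np.cos(np.radians(-80)),38*np.sin(np.radians(-80)),82]); tin()
p,d=img('scene'); cv2.imwrite('pics/s3.png',cv2.resize(p[130:260,230:390,::-1],None,fx=5,fy=4.6,interpolation=cv2.INTER_CUBIC))
E
```

```text
contact_force: [2.2, 0.2, 6.6]
t 14.65 tcp [  6.59 -37.52  82.62] F [2.25 0.04 6.6 ] w 0.0002731360873612414
tool shift mm [ 0.27 -0.96  0.62]
tool in stand axes [[-0.173, 0.985, 0.004], [0.985, 0.173, -0.001], [-0.001, 0.004, -1.0]]
tab 0 [nan nan nan] lidz 82.1
lid box [-51.2 -36.6] [ 1.7 41.1]h.py:34: RuntimeWarning: Mean of empty slice.
  r=Q[red]; print('tab',red.sum(),r.mean(0).round(1),'lidz',np.median(Q[near&(Q[...,2]>70)&(Q[...,2]<95)][:,2]).round(1))
  ret = um.true_divide(
```

View pics/s3.png

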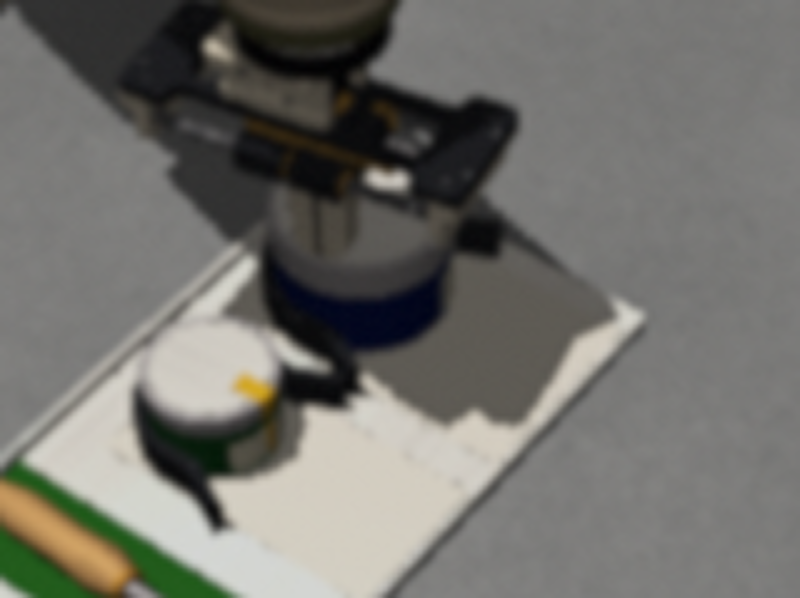

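The fingertip at crop (330,240) is pressing on the lid's right-back edge, the tin is seated, and the tab is hidden behind the gripper. I continue the sweep.

```bash
python3 -m jog '[{"dr":[0,0,3],"translation":[0.0001,-0.002,0.0001],"fingers":0},{"dr":[0,0,3],"translation":[0.0001,-0.002,0.0001],"fingers":0},{"dr":[0,0,3],"translation":[0.0001,-0.002,0],"fingers":0},{"dr":[0,0,3],"translation":[0.0001,-0.002,0],"fingers":0},{"dr":[0,0,3],"translation":[0.0001,-0.002,0],"fingers":0},{"dr":[0,0,3],"translation":[0.0001,-0.002,0],"fingers":0},{"dr":[0,0,3],"translation":[0.0001,-0.002,0],"fingers":0},{"dr":[0,0,3],"translation":[0.0001,-0.002,0],"fingers":0}]'|grep contact
python3 - <<'E'
from h import *
rep([-1+38*np.cos(np.radians(-104)),38*np.sin(np.radians(-104)),82])
E
```

```text
contact_force: [2.1, -0.5, 7.2]
t 15.55 tcp [ -9.14 -36.77  82.56] F [ 2.1  -0.66  7.17] w 0.00042310823579351395
tool shift mm [-0.35 -1.    0.56]
tool in stand axes [[0.243, 0.97, 0.004], [0.97, -0.243, -0.001], [0.0, 0.004, -1.0]]
```

```bash
python3 -m jog '[{"dr":[0,0,3],"translation":[0.00005,-0.002,0],"fingers":0},{"dr":[0,0,3],"translation":[0.00005,-0.002,0],"fingers":0},{"dr":[0,0,3],"translation":[0.00005,-0.002,0],"fingers":0},{"dr":[0,0,3],"translation":[0.00005,-0.002,0],"fingers":0},{"dr":[0,0,3],"translation":[0.00005,-0.002,0],"fingers":0},{"dr":[0,0,3],"translation":[0.00005,-0.002,0],"fingers":0},{"dr":[0,0,3],"translation":[0.00005,-0.002,0],"fingers":0},{"dr":[0,0,3],"translation":[0.00005,-0.002,0],"fingers":0}]'|grep contact
python3 -m jog '[{"dr":[0,0,0],"translation":[0,0,-0.001],"fingers":0},{"dr":[0,0,0],"translation":[0,0,-0.002],"fingers":0},{"dr":[0,0,0],"translation":[0,0,-0.03],"fingers":0},{"dr":[0,0,0],"translation":[0,0,-0.01],"fingers":0},{"dr":[0,0,0],"translation":[-0.04,0,0],"fingers":0},{"dr":[0,0,0],"translation":[-0.04,0,0],"fingers":0},{"dr":[0,0,0],"translation":[-0.04,0,0],"fingers":0},{"dr":[0,0,0],"translation":[-0.04,0,0],"fingers":0},{"dr":[0,0,0],"translation":[-0.04,0,0],"fingers":0},{"dr":[0,0,0],"translation":[0,0,0],"fingers":0}]' >/dev/null
python3 - <<'E'
from h import *
rep([-1+38*np.cos(np.radians(-50)),38*np.sin(np.radians(-50)),88]); p,Q,r=tin(); print(np.degrees(np.arctan2(r[:,1].mean()-0.,r[:,0].mean()+1)))
cv2.imwrite('pics/c4.png',cv2.resize(p[140:260,240:400,::-1],None,fx=5,fy=5,interpolation=cv2.INTER_CUBIC))
E
```

```text
contact_force: [2.2, -1.0, 7.7]
t 17.35 tcp [-150.67 -190.27  123.63] F [ 0.16  0.38 -1.08] w 0.0001828531983116847
tool shift mm [234.36  37.13  35.27]
tool in stand axes [[0.618, 0.786, -0.001], [0.786, -0.618, -0.001], [-0.002, 0.0, -1.0]]
tab 28 [40.4  1.7 82.6] lidz 82.4
lid box [-51.2 -49.5] [49.2 48.7]
2.378724684248642
```

View pics/c4.png

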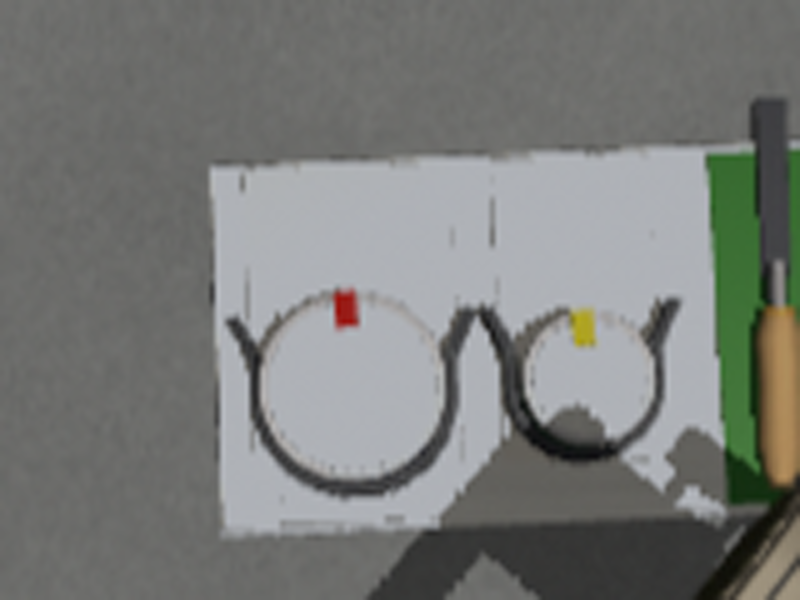

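The tab is now at crop (346,308), nearly square to the front: about +2° left over, with the tin still seated. I refine the measurement, using the green tin as a reference.

```bash
cat >> h.py <<'E'
def fine(N=4):
    for k in range(N):
        p,d=img('top'); P=p.astype(float); W=world('top',d); S=np.stack([ex,ey,ez]); Q=(W-C)@S.T*1000
        for nm,w,c0,zt,R in(('blue',P[...,0]-np.maximum(P[...,1],P[...,2]),(-1,0),82.5,70),('green',np.minimum(P[...,0],P[...,1])-P[...,2],(0,-130),62,45)):
            w=np.where((w>25)&(np.hypot(Q[...,0]-c0[0],Q[...,1]-c0[1])<R)&(abs(Q[...,2]-zt)<8),w,0)
            v,u=np.mgrid[0:400,0:640]; m=cv2.moments(w); cu,cv=m['m10']/m['m00'],m['m01']/m['m00']
            t=S@(ray_at('top',cu,cv,.012+zt/1000)-C)*1000
            top=(abs(Q[...,2]-zt)<6)&(np.hypot(Q[...,0]-c0[0],Q[...,1]-c0[1])<R)
            ct=max(cv2.findContours(top.astype(np.uint8),0,1)[0],key=cv2.contourArea)[:,0]
            b=np.array([S@(ray_at('top',a,e,.012+zt/1000)-C)*1000 for a,e in ct])[:,:2]
            A=np.c_[2*b,np.ones(len(b))]; s=np.linalg.lstsq(A,(b**2).sum(1),rcond=None)[0]
            print(nm,'tab',t[:2].round(2),'ctr',s[:2].round(2),'r',np.sqrt(s[2]+s[:2]@s[:2]).round(1),'ang',np.degrees(np.arctan2(t[1]-s[1],t[0]-s[0])).round(2),'ang(nominal ctr)',np.degrees(np.arctan2(t[1]-c0[1],t[0]-c0[0])).round(2))
E
sed -i 's/cu,cv=m/cu,cvv=m/; s/ray_at(.top.,cu,cv,/ray_at("top",cu,cvv,/' h.py
python3 -c "
from h import *
fine()"
```

```text
blue tab [39.93  1.59] ctr [-0.81 -0.43] r 49.7 ang 2.84 ang(nominal ctr) 2.23
green tab [  26.51 -127.77] ctr [  -0.31 -130.02] r 35.5 ang 4.81 ang(nominal ctr) 4.81
blue tab [40.07  1.62] ctr [-0.78 -0.5 ] r 49.7 ang 2.97 ang(nominal ctr) 2.26
green tab [  26.49 -127.93] ctr [  -0.33 -129.82] r 35.6 ang 4.02 ang(nominal ctr) 4.46
blue tab [39.99  1.62] ctr [-0.81 -0.54] r 49.7 ang 3.03 ang(nominal ctr) 2.26
green tab [  26.39 -127.9 ] ctr [  -0.28 -130.  ] r 35.5 ang 4.5 ang(nominal ctr) 4.54
blue tab [40.07  1.65] ctr [-0.82 -0.55] r 49.6 ang 3.07 ang(nominal ctr) 2.29
green tab [  26.39 -127.9 ] ctr [  -0.19 -130.06] r 35.5 ang 4.66 ang(nominal ctr) 4.55
```

```bash
python3 - <<'E'
from h import *
S=np.stack([ex,ey,ez]); m=robot.camera_model('scene'); o=S@(np.linalg.inv(m['camera_from_world'])[:3,3]-C)*1000
p=np.mean([img('scene')[0].astype(float) for _ in range(4)],0); d=img('scene')[1]; Q=(world('scene',d)-C)@S.T*1000
for nm,w,c0,zt,R,rl in(('blue',p[...,0]-np.maximum(p[...,1],p[...,2]),(-1,0),82.5,70,51),('green',np.minimum(p[...,0],p[...,1])-p[...,2],(0,-130),62,45,36)):
    near=np.hypot(Q[...,0]-c0[0],Q[...,1]-c0[1])<R
    w=np.where((w>25)&near&(Q[...,2]>5)&(Q[...,2]<95),w,0)
    V,U=np.nonzero(w); print(nm,len(U))
    top=near&(abs(Q[...,2]-zt)<5); ctr=(Q[top][:,:2].max(0)+Q[top][:,:2].min(0))/2; print(' lid ctr approx',ctr.round(1),'zmed',np.median(Q[top][:,2]).round(1))
    T=(w>0)&(Q[...,2]>zt-4); mm=cv2.moments(np.where(T,w,0)); t=S@(ray_at('scene',mm['m10']/mm['m00'],mm['m01']/mm['m00'],.012+zt/1000)-C)*1000
    print(' tab',T.sum(),t.round(1),np.degrees(np.arctan2(t[1]-c0[1],t[0]-c0[0])).round(1))
    B=(w>0)&(Q[...,2]<zt-8); q=Q[B]; 
    if len(q): print(' stripe',len(q),q.mean(0).round(1),np.degrees(np.arctan2(q[:,1].mean()-c0[1],q[:,0].mean()-c0[0])).round(1))
cv2.imwrite('pics/s5.png',cv2.resize(p[150:260,250:370,::-1].astype(np.uint8),None,fx=6.5,fy=5.4,interpolation=cv2.INTER_CUBIC))
E
```

```text
blue 47
 lid ctr approx [ 0.  -1.7] zmed 81.7
 tab 36 [41.5  1.1 82.5] 1.5
 stripe 5 [50.8  2.  69.5] 2.2
green 52
 lid ctr approx [   1.3 -131.1] zmed 61.0
 tab 43 [  27.5 -128.5   62. ] 3.0
 stripe 4 [  36.6 -126.    51.6] 6.3
```

View pics/s5.png

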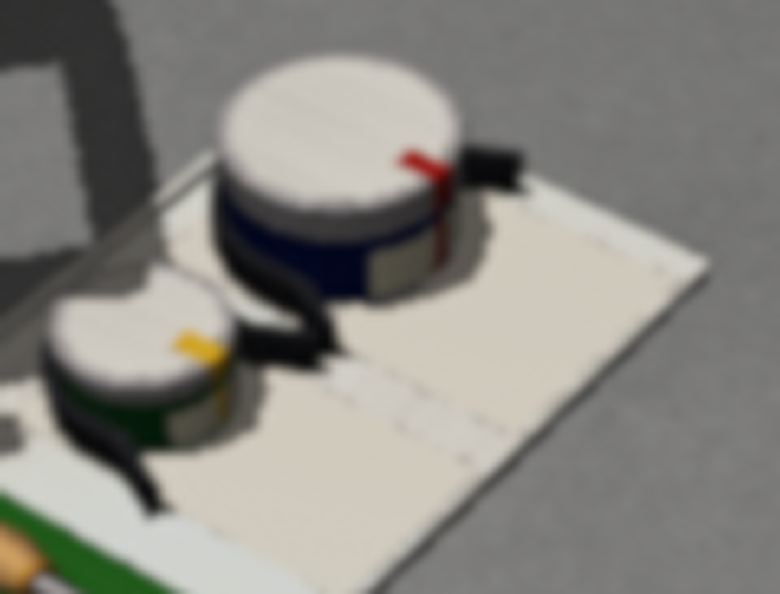

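The scene view agrees: red tab at crop (425,165), white label with its stripe at (440,230), about +2.5 to 3° short of square. The green tin is itself about 4–5° off. I make a small correcting stroke on the right side, which pushes towards the back.

```bash
python3 -m jog '[{"dr":[0,0,0],"translation":[0.0354,0.0039,0],"fingers":0},{"dr":[0,0,0],"translation":[0.0354,0.0039,0],"fingers":0},{"dr":[0,0,0],"translation":[0.0354,0.0039,0],"fingers":0},{"dr":[0,0,0],"translation":[0.0354,0.0039,0],"fingers":0},{"dr":[0,0,0],"translation":[0.0354,0.0039,0],"fingers":0},{"dr":[0,0,0],"translation":[0.0354,0.0039,0],"fingers":0},{"dr":[0,0,-7.6],"translation":[0,0,0.008],"fingers":0},{"dr":[0,0,-7.6],"translation":[0,0,0.008],"fingers":0},{"dr":[0,0,-7.6],"translation":[0,0,0.006],"fingers":0},{"dr":[0,0,-7.6],"translation":[0,0,0.006],"fingers":0},{"dr":[0,0,-7.6],"translation":[0,0,0.005],"fingers":0},{"dr":[0,0,0],"translation":[0,0,0],"fingers":0}]'|grep contact
python3 -c "
from h import *
rep([0,-38,83.5])"
```

```text
contact_force: [-0.4, -0.2, -0.2]
t 19.05 tcp [  0.19 -33.37  89.96] F [-0.38 -0.23 -0.22] w 0.0005818859321073616
tool shift mm [-4.63 -0.2   6.46]
tool in stand axes [[-0.005, 1.0, -0.002], [1.0, 0.005, 0.0], [0.0, -0.002, -1.0]]
```

```bash
python3 -m jog '[{"dr":[0,0,0],"translation":[-0.0046,0,0.003],"fingers":0},{"dr":[0,0,0],"translation":[0,0,0.0025],"fingers":0},{"dr":[0,0,0],"translation":[0,0,0.001],"fingers":0},{"dr":[0,0,0],"translation":[0,0,0.0005],"fingers":0},{"dr":[0,0,0],"translation":[0,0,0.0005],"fingers":0},{"dr":[0,0,0],"translation":[0,0,0],"fingers":0}]'|grep contact
python3 -m jog '[{"dr":[0,0,0],"translation":[0,0,0.0005],"fingers":0},{"dr":[0,0,0],"translation":[0,0,0],"fingers":0}]'|grep contact
python3 -m jog '[{"dr":[0,0,0],"translation":[0,0,0.0003],"fingers":0},{"dr":[0,0,0],"translation":[0,0,0],"fingers":0}]'|grep contact
python3 -c "
from h import *
rep()"
```

```text
contact_force: [-0.3, -0.9, -1.4]
contact_force: [0.6, -0.1, 0.1]
contact_force: [0.5, -0.3, 2.0]
t 20.05 tcp [  0.98 -38.64  82.82] F [ 0.48 -0.35  1.97] w 0.0006856156656557752
tool in stand axes [[-0.001, 1.0, 0.0], [1.0, 0.001, -0.0], [-0.0, 0.0, -1.0]]
```

```bash
python3 -m jog '[{"dr":[0,0,0],"translation":[0,0,0.0005],"fingers":0},{"dr":[0,0,0],"translation":[0,0,0.0005],"fingers":0},{"dr":[0,0,0],"translation":[0,0,0.0001],"fingers":0},{"dr":[0,0,0],"translation":[0,0,0],"fingers":0}]'|grep contact
python3 -m jog '[{"dr":[0,0,1.3],"translation":[0,-0.00085,0],"fingers":0},{"dr":[0,0,1.3],"translation":[0,-0.00085,0],"fingers":0},{"dr":[0,0,1.2],"translation":[0,-0.0008,0],"fingers":0},{"dr":[0,0,0],"translation":[0,0,0],"fingers":0}]'|grep contact
python3 -c "
from h import *
rep()"
```

```text
contact_force: [-0.8, -0.6, 6.8]
contact_force: [-0.1, -0.7, 6.4]
t 20.85 tcp [ -0.74 -38.76  82.57] F [-0.09 -0.69  6.43] w 0.00030179932766241603
tool in stand axes [[0.066, 0.998, 0.002], [0.998, -0.066, -0.0], [-0.0, 0.002, -1.0]]
```

```bash
python3 -m jog '[{"dr":[0,0,0],"translation":[0,0,-0.001],"fingers":0},{"dr":[0,0,0],"translation":[0,0,-0.002],"fingers":0},{"dr":[0,0,0],"translation":[0,0,-0.03],"fingers":0},{"dr":[0,0,0],"translation":[0,0,-0.015],"fingers":0},{"dr":[0,0,0],"translation":[-0.04,-0.03,0],"fingers":0},{"dr":[0,0,0],"translation":[-0.04,-0.03,0],"fingers":0},{"dr":[0,0,0],"translation":[-0.04,-0.03,0],"fingers":0},{"dr":[0,0,0],"translation":[-0.04,-0.03,0],"fingers":0},{"dr":[0,0,0],"translation":[-0.04,-0.03,0],"fingers":0},{"dr":[0,0,0],"translation":[0,0,0],"fingers":0}]'|grep contact
python3 - <<'E'
from h import *
rep(); fine(3); tin()
E
```

```text
contact_force: [0.5, 0.3, -1.1]
t 21.85 tcp [-168.36 -232.53  129.43] F [ 0.48  0.31 -1.12] w 0.0001855441383664587
tool in stand axes [[0.073, 0.997, -0.001], [0.997, -0.073, -0.002], [-0.002, -0.001, -1.0]]
blue tab [40.08  0.18] ctr [-0.77 -0.54] r 49.6 ang 1.01 ang(nominal ctr) 0.25
green tab [  26.23 -128.04] ctr [  -0.3  -129.95] r 35.6 ang 4.12 ang(nominal ctr) 4.27
blue tab [40.32  0.33] ctr [-0.76 -0.64] r 49.6 ang 1.35 ang(nominal ctr) 0.46
green tab [  26.39 -127.9 ] ctr [  -0.42 -130.15] r 35.3 ang 4.79 ang(nominal ctr) 4.55
blue tab [40.08  0.18] ctr [-0.62 -0.58] r 49.6 ang 1.07 ang(nominal ctr) 0.25
green tab [  26.4 -127.9] ctr [  -0.25 -130.08] r 35.4 ang 4.67 ang(nominal ctr) 4.54
tab 28 [40.4  0.2 82.5] lidz 82.3
lid box [-51.2 -49.5] [49.7 48.6]
```

```bash
python3 -c "
from cell import robot
print(robot.finish_job())"
```

```text
the job is handed in; nothing more can be done
None
```

The job is handed in: the blue tin is fully home in its cradle with its label within about 1° of square to the open front. The highest force I read was about 8 N, and I didn't touch the green tin, file, oil bottle or hammer.

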